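# Find the loaded drive carrier by weight and hold it out of the dock

### The job

One of the two look-alike drive carriers in the dock has a drive in it and is clearly the heavier; find out which by feeling its weight. Pinch that carrier's two side catches together, lift it straight out and finish while still holding it by the pinched catches, upright and still, with its underside at least 5 cm above the dock's top. The empty carrier must end up seated and locked in its own bay as it was at the start, so lower it fully home before letting go of its catches if you tried it, and do not disturb the other things on the bench.

Things in the scene. Friction and masses are not known exactly. Their poses are not given: they have to be found in the camera images.
- station: fixed two-bay drive dock, black and grey plastic with steel lips, 150 (x) x 260 (y) x 50 (z) mm. Origin: centre of its underside on the bench, z up. Bay centres lie 65 mm to its +y and -y side. Carriers stand square in it (x and y along the dock's), underside 10 mm above the bench, in wells 40 mm deep with about 1.5 mm play all round
- bay_left (a point): centre of the seat of the +y bay, 10 mm above the bench, where a seated carrier's underside is. The steel lips that hold down the catches' lugs span 37.5 to 50 mm above the bench: a locked carrier rises only 3.5 mm; with catches pressed it slides up, guided for 40 mm. The lugs have no ramp: to lock it again, lower it home with the catches pressed, then release
- bay_right (a point): the same for the bay on the dock's -y side
- carrier_p: one of two look-alike upright grey drive carriers, 104 (x) x 30 (y) x 110 (z) mm, each in a bay. One is loaded (500 to 620 g), the other empty (140 to 170 g); look, name and bay do not tell which. Origin: centre of its underside, z up. A black sprung catch sits mid-length on each broad side (+y, -y); over the catches' thumb pads it is 55 mm wide, 43 mm with both pressed in
- carrier_q: one of two look-alike upright grey drive carriers, 104 (x) x 30 (y) x 110 (z) mm, each in a bay. One is loaded (500 to 620 g), the other empty (140 to 170 g); look, name and bay do not tell which. Origin: centre of its underside, z up. A black sprung catch sits mid-length on each broad side (+y, -y); over the catches' thumb pads it is 55 mm wide, 43 mm with both pressed in
- carrier_p_pinch (a point): midway between the two thumb pads of carrier_p, 84 mm above its underside and 26 mm below its top; axes as the carrier's: pinch along y. Each pad is 40 mm long (x) and 28 mm high; below it an arm runs down to a steel lug 16 to 24 mm above the underside
- carrier_q_pinch (a point): the same for carrier_q
- screwdriver: bystander: a screwdriver 170 mm long lying on the bench beside the dock's -y end; origin under its middle, x along its length
- heatsink: bystander: a finned aluminium heat sink 60 x 60 x 34 mm on the bench beyond the dock (+x side); origin: centre of its underside
- parts_tray: bystander: a white plastic parts tray 120 x 80 x 30 mm on the bench beside the dock's +y end; origin: centre of its underside
- carrier_p_catch_left (a joint): the catch on the +y side of carrier_p: 0 = sprung out (locked), 0.006 = pressed fully in (m); its lug clears the dock's lip from about 0.004 on; spring 3 N when out, 6 N when fully in
- carrier_p_catch_right (a joint): the catch on the -y side of carrier_p: 0 = sprung out (locked), 0.006 = pressed fully in (m); its lug clears the dock's lip from about 0.004 on; spring 3 N when out, 6 N when fully in
- carrier_q_catch_left (a joint): the catch on the +y side of carrier_q: 0 = sprung out (locked), 0.006 = pressed fully in (m); its lug clears the dock's lip from about 0.004 on; spring 3 N when out, 6 N when fully in
- carrier_q_catch_right (a joint): the catch on the -y side of carrier_q: 0 = sprung out (locked), 0.006 = pressed fully in (m); its lug clears the dock's lip from about 0.004 on; spring 3 N when out, 6 N when fully in
There are look-alikes about, which are no part of the job. Leave any purple or turquoise look-alike of the carrier_p alone.

How it is judged:
By the outcome, as a careful person would: the job done as asked, in the order asked, and still so for the second after the job is handed in, while the arm keeps its last pose, push and grip.
It also fails if it takes over 58 s, if anything falls off the work surface, if the arm or the gripper's body presses on something with over 40 N, if the wrist force passes 120 N, or if a joint passes its speed limit or range.

### The arm

A 7-joint arm with a two-finger parallel gripper is mounted at the origin on the work surface. World frame = base frame: x ahead of the robot, y to its left, z up, the work surface at z = 0. Lengths are in m, angles in rad, forces in N, time in s.
With the tool pointing down it reaches from about 0.425 to 0.875 m from the base axis. Payload 8.4 kg.
Tool frame: the origin (TCP) lies on the centre line of the jaws, within the pads' length; the fingertips stand 14 mm ahead of it and the grasp point (between the pads) lies 5 mm behind it; z points along the fingers, y is the line along which they close (so a half turn about z gives the same grasp; the last joint's range is limited). The gripper opens to 85 mm and grips with 20 to 120 N. Pads are 22 mm wide; open, the fingers measure 114 mm over their backs; the gripper's body (76 mm by 85 mm) begins 54 mm behind the grasp point. The pads swing forward as they close: fully open they stand 13 mm farther back than shut.
Start: joints at [-1.202, 0.333, 0.04, 1.465, -0.013, 1.343, -0.059], TCP at [0.293, 0.58, 0.245] pointing down, gripper open.
Joint ranges: [-2.58, 2.58], [-0.38, 2.09], [-1.3, 1.39], [0.25, 2.4], [-1.5, 4.64], [0.08, 2.09], [-2.65, 2.65]. Speed limits (rad/s): [2.22, 2.22, 2.79, 2.79, 3.14, 3.14, 3.14].

### API

Orientations are given as a rotation vector (axis times angle).
In Python, from workcell import * gives the robot as it stands. Calls block until the motion is done:
- goto(position, orientation): joint-space move of the TCP to a pose.
- movel(position, attitude=None, feed=0.15): straight line of the TCP; attitude=None keeps the orientation; feed is the mean speed in m/s.
- move_j(angles): joint-space move.
- gripper_to(opening, grasp_force=None): opening from 0.0 (shut) to 1.0 (fully open); grasp_force is the grip in N (None keeps the last); returns when the fingers have stopped.
- pause(seconds).
- inverse_kinematics(position, orientation): joint angles nearest the present ones, or None.
- camera(name): name is "scene" or "top" or "wrist"; returns (picture, depth): 384x512x3 uint8, blue, green, red; 384x512 float32, m along the optical axis (not along the pixel's ray), 0 where there is no reading.
- camera_params(name): a dict with "K" (3x3 intrinsics, pixels), "R" (3x3) and "t" (3): a world point X has camera coordinates R X + t; the wrist camera has in their place "mount" (4x4, takes a point from camera to tool coordinates, whose origin is the TCP and whose axes are the flange's). Camera axes: x right, y down, z forward; pixel columns grow to the right and rows downward; lengths in m; the calibration is good to about 2 mm. A picture is of the moment at which its call begins: read the wrist's pose just before it. camera_params takes no time and is no camera call.
A pose or a line that the arm cannot do raises IKError and nothing moves.
- finish_job(): hands the job in; it is judged then, once.
Trained networks look in the newest picture that a camera, given by its name, has taken for a name from the list of things; names that differ only in an ending like _2 or _b are one class to them, and where a whole thing is asked for, a point or a joint stands for the part that bears it (a point fixed in the world has none). Each returns a list of dicts, best first, with "confidence" (0 to 1); they miss things now and then, are a little off and sometimes report something else, mostly with a low value. They report only what shows in the picture. A call takes as long as a camera call. They do not tell look-alikes from the thing itself.
- recognise(camera, query): "box" ([centre column, centre row, width, height] in pixels, round what is visible of it).
Readings, each from a call of its own:
- get_clock(): time.
- get_joints(): joint angles.
- get_qvel(): joint speeds.
- get_joint_torque(): joint torques, N m.
- get_tcp_pos(): TCP position.
- get_ee_rot(): TCP orientation.
- get_ft_force(): force on the tool from outside, world axes, zero at the start.
- get_wrist_torque(): the same for the moment, N m.
- get_opening(): opening from 0.0 (shut) to 1.0 (fully open).
- get_finger_force(): force on a finger pad.
Only numpy, scipy, OpenCV 4.12 (cv2) and the standard library are available. Lean on these libraries where they do the work, as an engineer would, in place of code of your own. Each camera call takes 0.05 s, during which the arm holds its last target. There are 200 camera calls.

## Working session

There is one attempt and no reset: what is moved stays moved. The work goes in short steps, each a Python script; the robot and the scene stay as the last script left them, time stands still between calls to the robot, and variables do not carry over. Pictures are saved under pics/ and viewed, at most 10 in all, crops included, and the job is handed in when it is done.

```bash
mkdir -p pics; ls; cat > h.py <<'E'
from workcell import *
import numpy as np, cv2
def world(cam,u,v,d):
    p=camera_params(cam);K=p["K"];c=np.array([(u-K[0][2])*d/K[0][0],(v-K[1][2])*d/K[1][1],d])
    return np.array(p["R"]).T@(c-np.array(p["t"]))
E
python3 - <<'E'
from h import *
ims=[]
for c in ("scene","top"):
    im,d=camera(c); np.save(f"pics/{c}_d.npy",d); cv2.imwrite(f"pics/{c}_raw.png",im)
    for q in ("carrier_p","station","carrier_p_pinch","screwdriver","heatsink","parts_tray"):
        for r in recognise(c,q)[:4]:
            b=r["box"];u,v=int(b[0]),int(b[1]); z=d[min(v,383),min(u,511)]
            print(c,q,np.round(b),round(r["confidence"],2),np.round(world(c,u,v,z),3))
    cv2.imwrite(f"pics/{c}1.png",im)
print(get_clock(),get_ee_rot(),get_ft_force())
E
```

```text
pics
scene carrier_p [319. 199.  53.  53.] 0.92 [0.559 0.212 0.109]
scene carrier_p [234. 205.  47.  62.] 0.83 [0.629 0.049 0.121]
scene carrier_p [ 93. 236.  45.  66.] 0.63 [ 0.776 -0.209  0.099]
scene carrier_p [190. 175.  36.  52.] 0.58 [ 0.588 -0.068  0.12 ]
scene station [215. 213. 122. 101.] 0.94 [0.658 0.017 0.114]
scene carrier_p_pinch [236. 204.  41.  51.] 0.69 [0.629 0.051 0.121]
scene carrier_p_pinch [188. 175.  41.  50.] 0.68 [ 0.589 -0.072  0.12 ]
scene carrier_p_pinch [256. 133.  39.  59.] 0.66 [0.414 0.024 0.089]
scene carrier_p_pinch [320. 200.  55.  51.] 0.59 [0.553 0.216 0.1  ]
scene screwdriver [167. 161.  45.  50.] 0.7 [ 0.515 -0.182  0.021]
scene heatsink [168. 246.  44.  39.] 0.9 [ 0.73  -0.076  0.035]
scene heatsink [192. 177.  39.  53.] 0.36 [ 0.584 -0.067  0.107]
scene parts_tray [283. 276.  51.  69.] 0.72 [0.713 0.183 0.018]
top carrier_p [183. 207.  47.  47.] 0.96 [0.529 0.212 0.109]
top carrier_p [274. 274.  44.  43.] 0.86 [0.39  0.025 0.112]
top carrier_p [380. 106.  38.  56.] 0.86 [ 0.751 -0.216  0.105]
top carrier_p [320. 188.  35.  53.] 0.69 [ 0.566 -0.074  0.121]
top station [288. 185. 124.  94.] 0.87 [ 0.583 -0.016  0.043]
top carrier_p_pinch [376. 106.  42.  55.] 0.86 [ 0.758 -0.214  0.085]
top carrier_p_pinch [263. 169.  28.  51.] 0.81 [0.607 0.047 0.119]
top carrier_p_pinch [184. 207.  44.  47.] 0.81 [0.529 0.212 0.109]
top carrier_p_pinch [276. 272.  58.  42.] 0.72 [0.394 0.023 0.111]
top screwdriver [358. 218.  14.  69.] 0.7 [ 0.507 -0.18   0.023]
top screwdriver [288. 185. 124.  96.] 0.7 [ 0.585 -0.015  0.046]
top heatsink [312. 128.  29.  26.] 0.76 [ 0.722 -0.074  0.035]
top parts_tray [202. 137.  46.  58.] 0.87 [0.703 0.184 0.017]
0.7 [-7.28158012e-01 -3.05602080e+00  5.75459338e-05] [-0.28653642 -0.12106357 -0.03068598]
```

View pics/scene1.png

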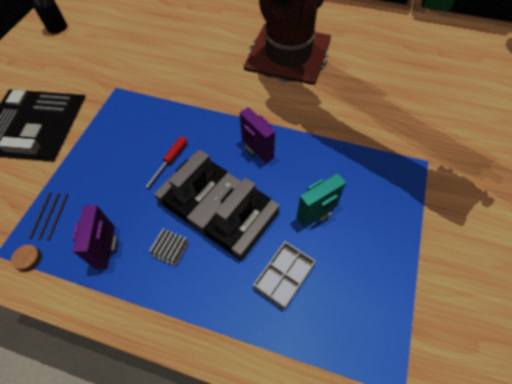

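View pics/top1.png

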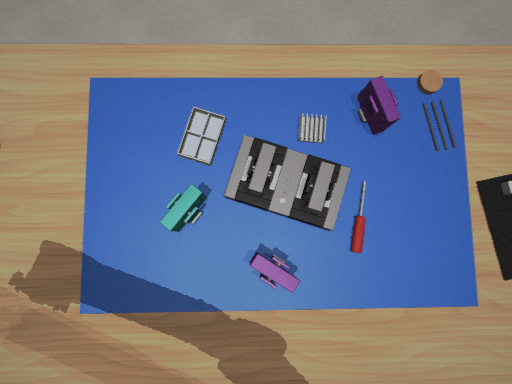

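The scene view shows the dock at about (217,205), with the purple look-alikes at (257,133) and (95,237) and the turquoise one at (322,200). The top view has the bay carriers at about (263,169) and (320,188), with the dock turned roughly -18°. Next I fit the carrier tops from depth in both views.

```bash
cat > m.py <<'E'
from h import *
for c in ("scene","top"):
    d=np.load(f"pics/{c}_d.npy"); p=camera_params(c);K=np.array(p["K"])
    v,u=np.mgrid[:384,:512]; C=np.stack([(u-K[0,2])*d/K[0,0],(v-K[1,2])*d/K[1,1],d],-1).reshape(-1,3)[d.ravel()>0]
    W=(C-np.array(p["t"]))@np.array(p["R"])
    m0=(abs(W[:,2])<.01)&(abs(W[:,0]-.55)<.2)&(abs(W[:,1])<.25); print(c,"bench z",np.median(W[m0,2]), "t",(-np.array(p["R"]).T@np.array(p["t"])).round(2))
    for n,ctr in (("L",(.607,.047)),("R",(.566,-.074))):
        near=(np.hypot(W[:,0]-ctr[0],W[:,1]-ctr[1])<.068)
        t=W[near&(W[:,2]>.112)&(W[:,2]<.135)]
        r=cv2.minAreaRect(t[:,:2].astype(np.float32)*1000)
        print(n,len(t),"z",np.percentile(t[:,2],[10,50,90]).round(4),"rect",np.round(r[0],1),np.round(r[1],1),round(r[2],1),"mean",t[:,:2].mean(0).round(4))
    dk=W[(np.hypot(W[:,0]-.585,W[:,1]+.015)<.16)&(W[:,2]>.038)&(W[:,2]<.057)]
    r=cv2.minAreaRect(dk[:,:2].astype(np.float32)*1000); print("dock",len(dk),np.round(r[0],1),np.round(r[1],1),round(r[2],1),np.median(dk[:,2]))
E
python3 m.py
```

```text
scene bench z 0.0008531163527881643 t [0.95 0.21 0.78]
L 674 z [0.1173 0.1197 0.1212] rect [612.8  45. ] [ 30.3 105.5] 71.8 mean [0.6159 0.0453]
R 599 z [0.1166 0.1196 0.1211] rect [572.5 -78.1] [ 30.8 104.4] 71.4 mean [ 0.5754 -0.0775]
dock 3937 [592.4 -17.6] [261.9 151.9] 71.7 0.04586584749829567
top bench z 0.001543310471826327 t [0.47 0.08 0.92]
L 708 z [0.1185 0.1204 0.1223] rect [610.8  46.1] [ 47.  105.1] 82.5 mean [0.6102 0.0464]
R 726 z [0.1185 0.1205 0.1224] rect [569.1 -81.3] [ 39.2 104.5] 71.7 mean [ 0.5695 -0.0762]
dock 5223 [610.1 -22. ] [259.6 191.9] 71.8 0.04680115893210988
```

```bash
cat >> h.py <<'E'
from scipy.spatial.transform import Rotation as Rn
YAW=np.deg2rad(-18.3)
DOWN=(Rn.from_euler('z',YAW+np.pi)*Rn.from_euler('x',np.pi)).as_rotvec()
L=np.array([.6115,.0455]);R_=np.array([.571,-.077])
def wristcloud(name):
    T=np.eye(4);T[:3,:3]=Rn.from_rotvec(get_ee_rot()).as_matrix();T[:3,3]=get_tcp_pos()
    im,d=camera("wrist");cv2.imwrite(f"pics/{name}.png",im)
    p=camera_params("wrist");K=np.array(p["K"]);T=T@np.array(p["mount"])
    v,u=np.mgrid[:384,:512];C=np.stack([(u-K[0,2])*d/K[0,0],(v-K[1,2])*d/K[1,1],d],-1)
    W=C@T[:3,:3].T+T[:3,3]; W[d<=0]=np.nan
    return im,W
E
cat > w1.py <<'E'
from h import *
p=[*(L+R_)/2,.27]
print(inverse_kinematics(p,DOWN).round(2) if inverse_kinematics(p,DOWN) is not None else None)
goto(p,DOWN)
im,W=wristcloud("w1"); np.save("pics/w1.npy",W)
P=W.reshape(-1,3);P=P[~np.isnan(P[:,0])]
print(get_clock(),get_tcp_pos(),get_ft_force(),len(P))
for ctr in (L,R_):
    t=P[(np.hypot(*(P[:,:2]-ctr).T)<.068)&(P[:,2]>.112)&(P[:,2]<.135)]
    if len(t)>10:
        r=cv2.minAreaRect(t[:,:2].astype(np.float32)*1000);print(len(t),np.median(t[:,2]),np.round(r[0],1),np.round(r[1],1),r[2],t[:,:2].mean(0))
E
python3 w1.py
```

```text
[-0.57  0.22  0.62  1.6  -0.13  1.36  1.32]
3.125 [ 0.59133172 -0.01459367  0.26983426] [0.19607579 0.63571024 0.042781  ] 195789
2801 0.12021169454924491 [612.6  46.2] [ 30.7 103.1] 71.60599517822266 [0.609734   0.04618046]
2817 0.1202458615624975 [572.2 -77.1] [ 30.6 103.9] 71.74099731445312 [ 0.56967032 -0.07531414]
```

View pics/w1.png

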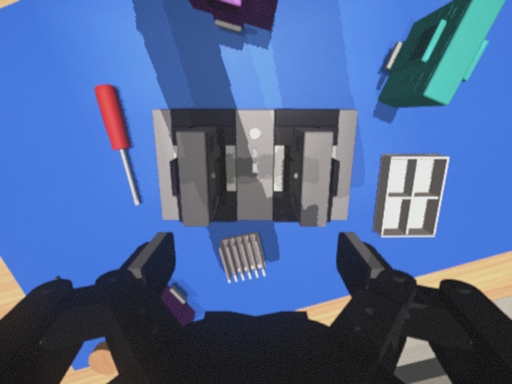

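The wrist picture shows both carriers upright in the dock, at about (195,175) and (318,175). The jaw axis lines up with the dock and the measurements agree within 2 mm. I'll try the left bay first.

```bash
cat >> h.py <<'E'
BAY={"L":np.array([.612,.0458]),"R":np.array([.572,-.0768])}
def ft(n=5):
    return np.mean([(pause(.04),get_ft_force())[1] for _ in range(n)],0).round(2)
def rep(s): print(s,"t",round(get_clock(),2),"tcp",np.round(get_tcp_pos(),4),"open",round(get_opening()*85,1),"ff",np.round(get_finger_force(),1),"ft",ft())
ZG=.089
def grasp(b):
    gripper_to(1.0,40); goto([*BAY[b],.20],DOWN); rep("above")
    movel([*BAY[b],ZG],feed=.08); rep("down")
    gripper_to(.0,40); pause(.2); rep("closed")
def lift(b,h,feed=.04):
    movel([*BAY[b],ZG+h],feed=feed); pause(.3); rep(f"lift {h}")
E
python3 - <<'E'
from h import *
grasp("L")
E
```

```text
above t 3.81 tcp [0.6117 0.0465 0.1989] open 85.0 ff 0.0 ft [ 0.12 -0.3   0.37]
down t 5.55 tcp [0.6123 0.0458 0.0895] open 84.9 ff 0.0 ft [-0.14  0.14  0.31]
closed t 6.48 tcp [0.6125 0.0457 0.0906] open 37.6 ff 40.1 ft [-5.34 -0.5  13.88]
```

```bash
python3 - <<'E'
from h import *
im,W=wristcloud("w2"); a=im
b,_=camera("top"); b=cv2.resize(b[120:240,210:370],None,fx=2.4,fy=2.4)
o=np.zeros((384,900,3),np.uint8); o[:,:512]=a; o[:288,512:896]=b
cv2.imwrite("pics/w2c.png",cv2.resize(o[:,:896],(800,343)))
E
```

```text
(no output)
```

View pics/w2c.png

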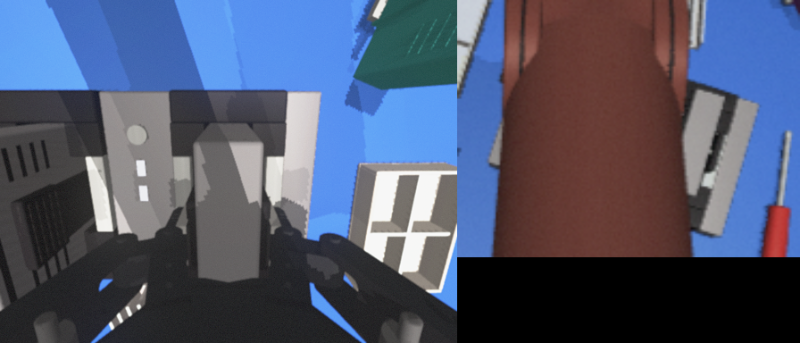

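The wrist picture (left half) shows the fingers closed on both catches at mid-length, at about (180,240) and (275,240). I'll lift a little and watch the force, then go to a weighing height.

```bash
python3 - <<'E'
from h import *
lift("L",.003); lift("L",.007)
if abs(ft()[2])<15: lift("L",.02); lift("L",.022)
E
```

```text
lift 0.003 t 7.34 tcp [0.6118 0.0458 0.0916] open 36.6 ff 41.9 ft [ 0.31  0.03 -6.14]
lift 0.007 t 8.1 tcp [0.612  0.0458 0.096 ] open 36.3 ff 41.9 ft [ 0.16  0.1  -6.03]
lift 0.02 t 9.29 tcp [0.6119 0.0458 0.1088] open 36.5 ff 41.9 ft [-0.09  0.22 -5.92]
lift 0.022 t 10.05 tcp [0.612  0.0458 0.1109] open 36.4 ff 41.9 ft [ 0.32  0.06 -6.02]
```

The reading is a steady 6 N, which fits the loaded carrier. I'll lift it clear of the guides and confirm it there.

```bash
python3 - <<'E'
from h import *
lift("L",.055,.05)
if ft()[2]<-4: lift("L",.12,.06)
pause(.5); rep("end")
im,W=wristcloud("w3")
a,_=camera("scene"); a=cv2.resize(a[90:270,130:350],None,fx=2,fy=2)
o=np.zeros((384,952,3),np.uint8); o[:,:512]=im; o[:360,512:]=a
cv2.imwrite("pics/w3c.png",cv2.resize(o,(800,323)))
P=W.reshape(-1,3);P=P[~np.isnan(P[:,0])]
t=P[(np.hypot(*(P[:,:2]-BAY["R"]).T)<.06)&(P[:,2]>.112)&(P[:,2]<.135)]; print("R top",len(t),np.median(t[:,2]))
E
```

```text
lift 0.055 t 11.37 tcp [0.6119 0.0458 0.1437] open 36.3 ff 41.9 ft [-0.15 -0.13 -5.57]
lift 0.12 t 13.32 tcp [0.6119 0.0458 0.2088] open 36.5 ff 41.9 ft [ 0.32 -0.34 -6.14]
end t 14.03 tcp [0.612  0.0458 0.209 ] open 36.7 ff 41.9 ft [ 0.01 -0.07 -5.74]
R top 4682 0.12019578174090348
```

View pics/w3c.png

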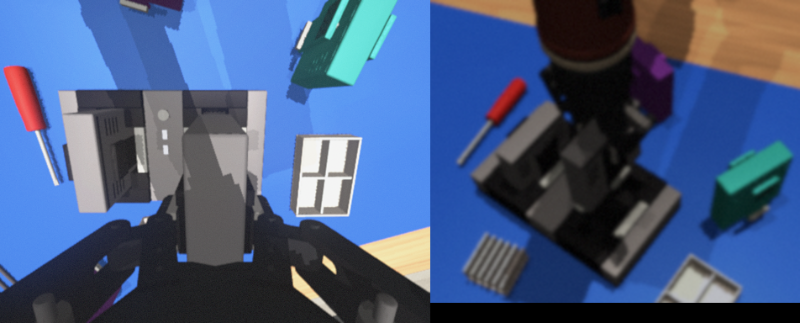

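The pictures show the carrier held upright and clear of the dock, at about (215,195) on the left and (587,175) on the right. The other carrier is still seated at its original height. In the clear it weighs about 5.9 N (roughly 600 g), so it is the loaded one.

```bash
python3 -c "
from h import *
print(np.abs(get_qvel()).max()); print(finish_job())"
```

```text
0.0014706402426722385
the job is handed in; nothing more can be done
None
```

The loaded carrier (left bay, about 600 g by feel) is held by its pinched catches, upright and still, with its underside about 8 cm above the dock; the empty carrier and other bench items were not touched, and the job is handed in.

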